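# Lean a welded plate on the inspection rack at 20 degrees

### The job

Lift the plate with the weld bead (and yellow top edge) out of the slotted stand and lean it on the blue inspection rack, foot on the black rubber mat and back against the round bar, bead side facing up and out, square to the bar and midway along it, tilted 20 degrees back from upright. The bar is clamped somewhere different each time, so feel for it gently with the plate, and set the foot down on the mat before you let go so that it neither drops nor slides. Leave the other plates and everything else on the bench where they are.

Things in the scene. Friction and masses are not known exactly. Their poses are not given: they have to be found in the camera images.
- welded_plate: Grey steel plate with a yellow-marked top edge, a heat tint and a bright horizontal weld bead across the middle of one face, 0.53 to 0.83 kg; 70 mm wide, 150 mm tall, 8 mm thick, standing upright on edge in the slotted stand; origin at the middle of its lower edge face, z up the plate, y along its width, x its thickness direction. +x points out of the bead face. It may be in any of the three slots.
- primed_plate: Red-primed plate without a bead, leave alone; 70 mm wide, 150 mm tall, 8 mm thick, standing upright on edge in the slotted stand; origin at the middle of its lower edge face, z up the plate, y along its width, x its thickness direction.
- bright_plate: Bright bare plate without a bead, leave alone; 70 mm wide, 150 mm tall, 8 mm thick, standing upright on edge in the slotted stand; origin at the middle of its lower edge face, z up the plate, y along its width, x its thickness direction.
- stand: Fixed dark stand with three slots, base 200 (x) x 100 (y) x 8 mm, origin at the centre of its underside. Slots run along y at x = -62, 0 and +62 mm, 12 mm wide, floor 8 mm up, walls up to 33 mm above the table.
- rack: Fixed blue rack, base 200 (x) x 200 (y) mm, origin on its underside, 10 mm to -x of the base's centre, z up. Two cheek plates at y = -92 and +92 mm, 8 mm thick, x = -85 to +35 mm, up to 93 mm above the table, carry the bar; nothing stands higher. The plate stands on the +x side of the bar, its top leaning towards -x, its bead face (plate +x) towards the rack's +x and up.
- mat (a point): Centre of the top of the rack's rough black rubber mat, 12 mm above the table and 25 mm to the rack's +x of its origin; the mat measures 150 (x) x 150 (y) mm and has yellow strips along its sides.
- bar_track (a point): Fixed point on the rack midway along the track of its steel bar (not the bar itself). The bar, 12 mm thick, runs along y, its axis at this height (84 mm above the table) but anywhere from 35 mm to -x to 35 mm to +x of here: not reported. It stays put under gentle pushes. With the plate at 20 degrees the foot stands about 33 mm to the +x side of the bar's axis.
- tube_tall: Loose bystander: dark square steel tube offcut standing on end, 50 x 50 x 130 mm; origin at the centre of its underside.
- tube_short: Loose bystander: rusty rectangular tube offcut standing on end, 60 x 40 x 90 mm; origin at the centre of its underside.
- hammer: Loose bystander: hammer lying flat, about 260 mm long.
- brush: Loose bystander: brush lying flat, about 200 mm long.
- spray: Loose bystander: white spray can standing, 52 mm across, 160 mm tall; origin at the centre of its underside.
- magnet: Loose bystander: orange welding magnet block lying flat, 80 x 60 x 22 mm.

How it is judged (in metres and radians):
On the way, in this order (a step that is already met when the one before it is completed fails the run):
1. the welded plate is held clear above the stand (height (world z) of welded_plate above 0.06 m and contact force between welded_plate and the fingers above 2 N), for 0.2 s.
2. the foot is set down on the rack's mat at the set tilt while the plate is still held (contact force between welded_plate and rack above 0.5 N and contact force between welded_plate and the fingers above 2 N and z of welded_plate in the frame of rack below 0.0165 m and angle between welded_plate's own z axis and vertical between 0.288 and 0.41 rad and angle between welded_plate's own x axis and vertical between 1.161 and 1.283 rad), for 0.1 s.
At the end, for the whole second after the job is handed in: The welded plate rests by itself on the rack's mat and bar, still, tilted back 20 degrees from upright (within 3.5), bead face up and out, within 8 degrees of square to the bar and within 25 mm of midway along it (angle between welded_plate's own z axis and vertical between 0.288 and 0.41 rad and angle between welded_plate's own x axis and vertical between 1.161 and 1.283 rad and angle between the y axis of welded_plate and the y axis of rack, either way round below 0.14 rad and y of welded_plate in the frame of rack between -0.025 and 0.025 m and z of welded_plate in the frame of rack between 0.009 and 0.018 m and x of welded_plate in the frame of rack between -0.045 and 0.095 m and contact force between welded_plate and rack above 2 N and linear speed of welded_plate below 0.01 m/s and angular speed of welded_plate below 0.05 rad/s); the robot touches nothing.
It fails at once if the plate is pushed against the rack with more than 45 N (contact force between welded_plate and rack above 45 N).
It fails at once if another plate is moved more than 20 mm (distance of any of primed_plate, bright_plate from where it was at the start of the episode above 0.02 m).
It fails at once if a bystander on the bench is moved more than 20 mm (distance of any of tube_tall, tube_short, hammer, brush, spray, magnet from where it was at the start of the episode above 0.02 m).
It also fails if it takes over 45 s, if anything falls off the work surface, if the arm or the gripper's body presses on something with over 40 N, if the wrist force passes 120 N, or if a joint passes its speed limit or range.

### The arm

A 6-joint arm with a two-finger parallel gripper is mounted at the origin on the work surface. World frame = base frame: x ahead of the robot, y to its left, z up, the work surface at z = 0. Lengths are in m, angles in degrees, forces in N, time in s.
With the tool pointing down it reaches from about 0.35 to 0.875 m from the base axis. Payload 4.2 kg.
Tool frame: the origin (TCP) lies between the finger pads; the fingertips stand 17 mm ahead of it and the grasp point (between the pads) lies 2 mm behind it; z points along the fingers, y is the direction in which the jaws open and shut (so a half turn about z gives the same grasp; the last joint's range is limited). The gripper opens to 87 mm and grips with 3 to 60 N. Pads are 19 mm wide; open, the fingers measure 117 mm over their backs; the gripper's body (75 mm by 190 mm) begins 51 mm behind the grasp point.
Start: joints at [80.478, 22.042, 0.453, 0, -68.411, -14.817], TCP at [0.258, 0.569, 0.24] pointing down, gripper open.
Joint ranges: [-179.83, 179.83], [-69.29, 118.12], [-61.27, 80.66], [-181.25, 117.63], [-171.15, -9.14], [-177.46, 177.46]. Speed limits (degrees/s): [159.86, 159.86, 180, 180, 180, 180].

### API

Orientations are given as a 3x3 rotation matrix whose columns are the frame's x, y, z axes.
In Python, from station import r gives the robot as it stands.
- The arm moves only by the shell command python3 -m creep 'ROWS'. ROWS is JSON, a list of rows, each a list of 7 numbers: the opening, from 0 (shut) to 1 (fully open), then the shift along the tool's x, y, z scaled (see below), then the turn, a rotation vector about the tool's x, y, z scaled (see below). A call has 1 to 5 rows; each row is the pose to reach, as a shift and turn from the pose measured when the call began, along the tool's axes at that moment, turning the shorter way round; what a row does not reach only later rows make up. The controller multiplies each number of a shift by 300 mm and each number of a turn by 180 degrees. A row lasts 1/12 s, in which the tool goes at most 41.7 mm and 7.16 degrees, less where a joint would pass 70% of its speed; a pose out of reach is approached as far as the arm can. A call with a number of a shift or a turn outside -1 to 1 is refused whole. A call with a gripper value outside its range is refused whole. The fingers move at their own pace and stop on an object; the grip force is fixed at half the most. Time passes only in rows, so rows that repeat a pose let the fingers close. It gives the time, the measured TCP pose, the force and the opening at its end, in the units of the state.
- r.sense(): the state, without advancing time (a new reading comes with each control period).
- r.capture(name): name is "scene" or "top"; returns the picture (420x560x3 uint8, blue, green, red); there is no depth.
- r.camera_model(name): a dict with "mtx" (3x3 intrinsics, pixels), "dist" ([k1, k2, p1, p2, k3] as OpenCV has them; the pictures are not rectified), "R" (3x3) and "t" (3): a world point X has camera coordinates R X + t. Camera axes: x right, y down, z forward; pixel columns grow to the right and rows downward; lengths in m; the calibration is good to about 2 mm. A picture is of the moment at which its call begins. camera_model takes no time and is no camera call.
- r.finish_job(): hands the job in, once; it reports no verdict.
Trained networks look in the newest picture that a camera, given by its name, has taken for a name from the list of things; names that differ only in an ending like _2 or _b are one class to them, and where a whole thing is asked for, a point or a joint stands for the part that bears it (a point fixed in the world has none). Each returns a list of dicts, best first, with "score" (0 to 1); they miss things now and then, are a little off and sometimes report something else, mostly with a low value. They report only what shows in the picture. A call takes as long as a camera call.
- r.recognise(camera, target): "rect" ([left, top, right, bottom] as shares, 0 to 1, of the picture: columns of its width, rows of its height, round what is visible of it).
- r.outline_of(camera, target): "pixels" (420x560 bool, what is visible of it) and "rect" ([left, top, right, bottom] as shares, 0 to 1, of the picture: columns of its width, rows of its height, round what is visible of it).
The state is a dict: "time_s": time; "joints": joint angles; "joint_velocities": joint speeds; "effort": joint torques, N m; "tcp_pos": TCP position; "ee_rot": TCP orientation; "wrist_force": force on the tool from outside, world axes, zero at the start; "moment": the same for the moment, N m; "gripper_width": opening from 0.0 (shut) to 1.0 (fully open).
Only numpy, scipy, OpenCV 4.12 (cv2) and the standard library are available. Lean on these libraries where they do the work, as an engineer would, in place of code of your own. Each camera call takes 0.05 s, during which the arm holds its last target.

## Working session

There is one attempt and no reset: what is moved stays moved. The work goes in short steps, Python scripts to look and compute and a shell command to move; the robot and the scene stay as the last step left them, time stands still between calls to the robot, and variables do not carry over. Pictures are saved under pics/ and viewed, and the job is handed in when it is done.

```bash
ls; mkdir -p pics; python3 - <<'E'
from station import r
import cv2,json
for n in("scene","top"):
    cv2.imwrite(f"pics/{n}0.png",r.capture(n))
    m=r.camera_model(n);print(n,{k:(v.tolist() if hasattr(v,'tolist') else v) for k,v in m.items()})
print(r.sense())
E
```

```text
pics
scene {'mtx': [[517.0893188694765, 0.0, 284.50722805858726], [0.0, 517.0893188694765, 200.65885421008082], [0.0, 0.0, 1.0]], 'dist': [-0.1608288661404644, 0.0, 0.0, 0.0, 0.0], 'R': [[0.36290029977362254, 0.9318160707401969, 0.0047098550418850195], [0.6424000971761445, -0.24651811002841248, -0.7256382959685216], [-0.6750003611645666, 0.2663599664707895, -0.6880602304227329]], 't': [-0.2080233674574936, -0.26465934607892594, 1.8802921416563463]}
top {'mtx': [[473.0405209231479, 0.0, 273.6237729500862], [0.0, 473.0405209231479, 209.96876211701397], [0.0, 0.0, 1.0]], 'dist': [-0.12931625274083391, 0.0, 0.0, 0.0, 0.0], 'R': [[-0.017000670221913997, -0.9996490667876751, -0.02031552319130595], [-0.9870449070176724, 0.02002148157645862, -0.15919011214883347], [0.15954099392469753, 0.017345995100146127, -0.987038898783379]], 't': [0.05122297252039217, 0.5097408973315106, 1.3171759943992476]}
{'time_s': 0.1, 'joints': array([ 8.04768144e+01,  2.20869444e+01,  3.87813694e-01, -2.28407741e-02,
       -6.84124430e+01, -1.48158157e+01]), 'joint_velocities': array([-0.00221363, -0.14155965,  0.2305863 ,  0.09294697,  0.04969053,
        0.11677875]), 'effort': array([-4.80111376e-04, -3.91685951e+01,  1.87936503e+01,  4.23188925e+00,
        1.34841318e-02, -7.37070923e-05]), 'tcp_pos': array([0.25737757, 0.56899224, 0.23857058]), 'ee_rot': array([[ 9.11062389e-01, -4.12267936e-01, -6.87750053e-04],
       [-4.12268486e-01, -9.11060502e-01, -1.85913518e-03],
       [ 1.39879915e-04,  1.97732581e-03, -9.99998035e-01]]), 'wrist_force': array([-0.22020434,  0.17151237, -0.15249518]), 'moment': array([-0.00503821,  0.05542409,  0.00739988]), 'gripper_width': 1.0022143858543193}
```

View pics/scene0.png

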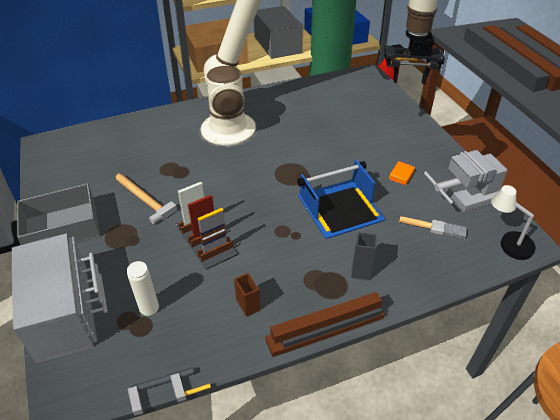

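View pics/top0.png

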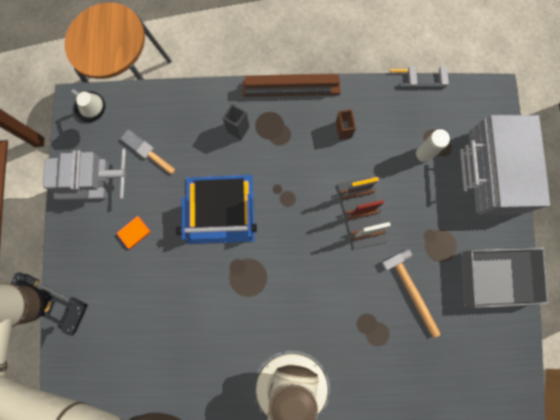

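```bash
python3 - <<'E'
import cv2,numpy as np
a=cv2.imread('pics/scene0.png');b=cv2.imread('pics/top0.png')
cv2.imwrite('pics/c1.png',np.hstack([cv2.resize(a[170:270,160:260],(400,400),interpolation=2),cv2.resize(b[160:260,320:420],(400,400),interpolation=2)]))
cv2.imwrite('pics/c2.png',np.hstack([cv2.resize(a[150:250,290:390],(400,400),interpolation=2),cv2.resize(b[160:260,170:270],(400,400),interpolation=2)]))
E
```

```text
(no output)
```

View pics/c1.png

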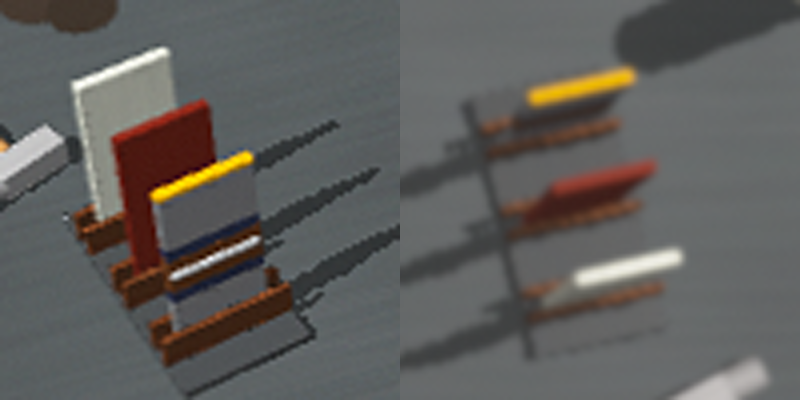

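View pics/c2.png

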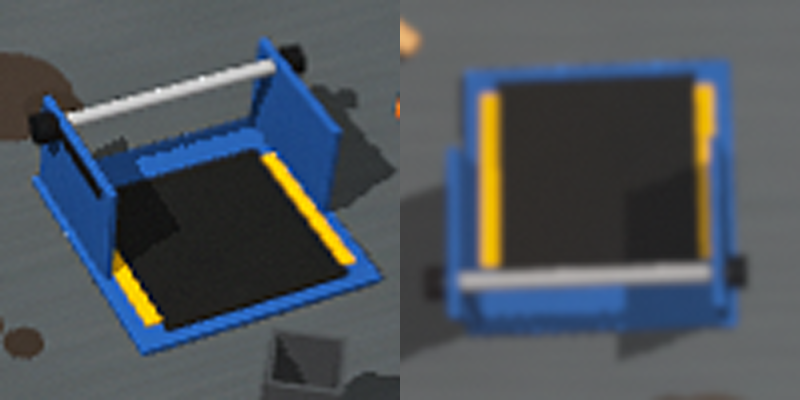

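```bash
python3 - <<'E'
from station import r
import cv2,numpy as np
for n in("scene","top"):
    im=r.capture(n).copy()
    for t in("welded_plate","primed_plate","bright_plate","stand","rack"):
        o=r.outline_of(n,t)
        for q in o[:2]:
            p=q["pixels"];print(n,t,round(q["score"],2),np.round(np.array(q["rect"])*[560,420,560,420],1),p.sum())
        if o:
            np.save(f'm_{n}_{t}.npy',o[0]["pixels"])
            c,_=cv2.findContours(o[0]["pixels"].astype(np.uint8),0,1); cv2.drawContours(im,c,-1,(255,0,255),1)
    cv2.imwrite(f'pics/o_{n}.png',im)
E
```

```text
scene welded_plate 0.9 [197.4 207.8 226.9 253.5] 840
scene primed_plate 0.66 [188.4 195.6 213.  239.4] 525
scene bright_plate 0.55 [181.5 182.  202.5 226.6] 550
scene stand 0.92 [175.  224.2 238.8 268.7] 892
scene stand 0.68 [296.3 159.2 383.8 236.6] 3986
scene rack 0.68 [299.2 159.6 385.5 240.9] 3844
scene rack 0.4 [123.4 262.9 160.  314. ] 1103
top welded_plate 0.77 [344.6 178.2 377.7 196.5] 310
top primed_plate 0.71 [352.9 200.1 383.  214.6] 220
top bright_plate 0.65 [355.9 222.7 387.5 234.7] 168
top stand 0.65 [340.2 175.  383.9 247.6] 1663
top rack 0.64 [175.9 173.6 254.9 242.3] 4786
```

```bash
python3 - <<'E'
import cv2,numpy as np
a=cv2.imread('pics/scene0.png');b=cv2.imread('pics/top0.png')
cv2.imwrite('pics/d1.png',cv2.resize(a[155:245,290:390],(800,720),interpolation=2)[:600] if 0 else cv2.resize(a[155:245,290:390],(660,594),interpolation=2))
cv2.imwrite('pics/d2.png',cv2.resize(b[170:245,170:270],(800,600),interpolation=2))
E
cat > h.py <<'E'
from station import r
import numpy as np,cv2
def cam(n):
    m=r.camera_model(n);return [np.array(m[k],float) for k in("mtx","dist","R","t")]
def proj(n,X):
    K,d,R,t=cam(n);return cv2.projectPoints(np.asarray(X,float).reshape(-1,3),cv2.Rodrigues(R)[0],t,K,d)[0].reshape(-1,2)
def ray(n,uv,z):
    K,d,R,t=cam(n);u=cv2.undistortPoints(np.asarray(uv,float).reshape(-1,1,2),K,d).reshape(-1,2)
    D=np.c_[u,np.ones(len(u))]@R;C=-R.T@t
    return C+D*((z-C[2])/D[:,2])[:,None]
E
python3 - <<'E'
from h import *
for n in("top","scene"):
    im=cv2.imread(f'pics/{n}0.png');h=cv2.cvtColor(im,cv2.COLOR_BGR2HSV)
    m=((h[...,0]>18)&(h[...,0]<32)&(h[...,1]>150)&(h[...,2]>110)).astype(np.uint8)
    k,l,s,c=cv2.connectedComponentsWithStats(m)
    for i in range(1,k):
        if s[i,4]>8:
            ys,xs=np.nonzero(l==i);box=cv2.boxPoints(cv2.minAreaRect(np.c_[xs,ys].astype(np.float32)))
            print(n,s[i],c[i].round(1),box.round(1).tolist())
E
```

```text
top [391  70  17   2  33] [399.2  70.5] [[391.0, 70.0], [407.0, 70.0], [407.0, 71.0], [391.0, 71.0]]
top [352 177  26  10 110] [364.6 181.6] [[351.3999938964844, 182.39999389648438], [376.8999938964844, 176.6999969482422], [377.79998779296875, 180.8000030517578], [352.29998779296875, 186.5]]
top [243 182   5  42 119] [245.1 197.8] [[243.0, 182.0], [247.0, 182.0], [247.0, 223.0], [243.0, 223.0]]
top [190 184   6  43 199] [192.7 205.6] [[190.0, 184.0], [195.0, 184.0], [195.0, 226.0], [190.0, 226.0]]
top [ 45 304   4   7  10] [ 46.8 307.3] [[44.599998474121094, 309.70001220703125], [48.0, 304.0], [49.29999923706055, 304.79998779296875], [45.900001525878906, 310.5]]
scene [396  57  21   4  34] [405.8  58.5] [[395.8999938964844, 58.900001525878906], [396.1000061035156, 56.900001525878906], [416.1000061035156, 58.0], [416.0, 60.099998474121094]]
scene [355 188  23  28 121] [366.5 202. ] [[354.70001220703125, 189.1999969482422], [357.6000061035156, 187.10000610351562], [378.0, 214.3000030517578], [375.1000061035156, 216.39999389648438]]
scene [198 208  25  13  94] [210.2 213.9] [[196.89999389648438, 217.3000030517578], [221.5, 206.8000030517578], [223.0, 210.3000030517578], [198.39999389648438, 220.8000030517578]]
scene [318 213  13  18  78] [323.4 222.4] [[316.0, 215.0], [319.20001220703125, 212.8000030517578], [330.20001220703125, 229.1999969482422], [326.8999938964844, 231.39999389648438]]
scene [185 384  26  11 119] [197.3 389.1] [[184.0, 390.8999938964844], [209.10000610351562, 383.0], [210.5, 387.3999938964844], [185.39999389648438, 395.29998779296875]]
```

View pics/d1.png

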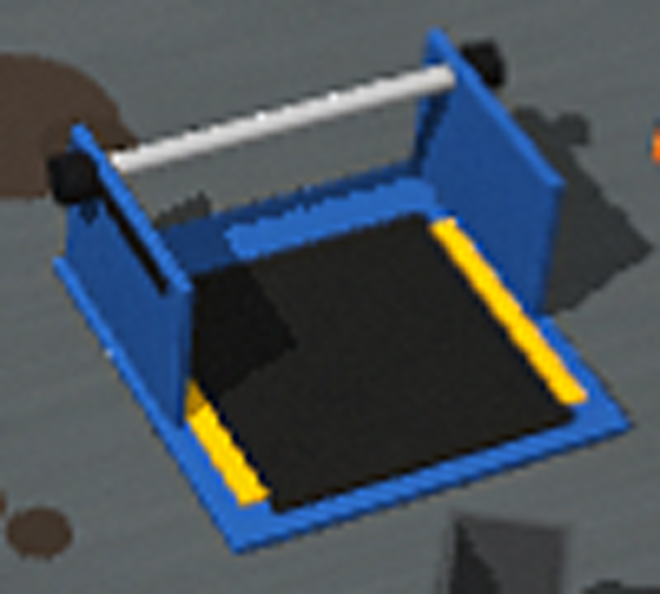

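View pics/d2.png

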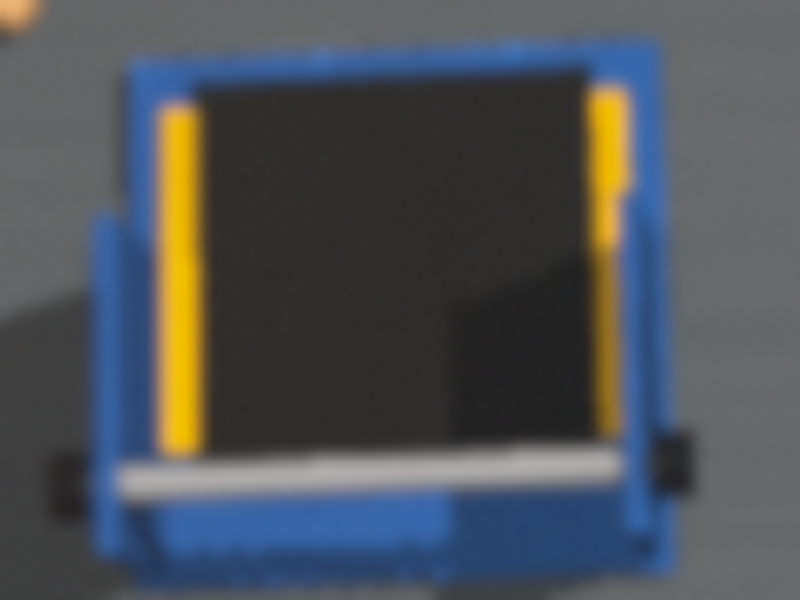

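```bash
cat > fit.py <<'E'
from h import *
from scipy.optimize import least_squares
S=lambda p:np.array([(p[0]+.5)/6.6-.5+290,(p[1]+.5)/6.6-.5+155])
T=lambda p:np.array([(p[0]+.5)/8-.5+170,(p[1]+.5)/8-.5+170])
hb=.008
pts=[("scene",(.110,-.1,0),S((238,552))),("scene",(.110,.1,0),S((632,428))),
("scene",(.1,-.075,.012),S((275,510))),("scene",(.1,.075,.012),S((577,413))),
("scene",(.035,-.088,.093),S((190,290))),("scene",(-.085,-.096,.093),S((76,125))),
("scene",(.035,.096,.093),S((564,184))),("scene",(-.085,.092,.093),S((435,30))),
("scene",(-.09,-.1,0.004),S((55,262))),
("top",(.11,.1,hb),T((130,60))),("top",(.11,-.1,hb),T((662,42))),
("top",(.035,.096,.093),T((93,215))),("top",(-.085,.096,.093),T((95,557)))]
def W(q,X):
    c,s=np.cos(q[2]),np.sin(q[2]);X=np.asarray(X,float).reshape(-1,3);return np.c_[q[0]+c*X[:,0]-s*X[:,1],q[1]+s*X[:,0]+c*X[:,1],X[:,2]]
f=lambda q:np.concatenate([proj(n,W(q,X))[0]-u for n,X,u in pts])
q0=[*ray("top",[[218,205]],.0)[0][:2],0]
o=least_squares(f,q0,loss='soft_l1')
print(o.x[:2],np.degrees(o.x[2]));
for (n,X,u),e in zip(pts,f(o.x).reshape(-1,2)):print(n,X,e.round(1))
q=o.x
# bar axis in rack frame
for n,a,b in(("top",T((120,483)),T((618,461))),("scene",S((118,161)),S((450,77)))):
    P=ray(n,[a,b],.084)-[*q[:2],0];c,s=np.cos(q[2]),np.sin(q[2])
    print(n,'bar in rack',(P[:,:2]@np.array([[c,-s],[s,c]])).round(4).tolist())
for n,z in(("top",.012),("scene",.012)):pass
# yellow plate top edge
print('top', ray("top",[[351.9,184.4],[377.4,178.7]],.158),ray("top",[[364.6,181.6]],.158))
print('scene', ray("scene",[[197.7,219],[222.2,208.5]],.156))
E
python3 fit.py
```

```text
[0.51281685 0.20313086] 0.9868346914832419
scene (0.11, -0.1, 0) [-0.7  0.9]
scene (0.11, 0.1, 0) [-0.4  0.9]
scene (0.1, -0.075, 0.012) [ 0.3 -0.4]
scene (0.1, 0.075, 0.012) [-0.4  0.4]
scene (0.035, -0.088, 0.093) [ 1.  -0.6]
scene (-0.085, -0.096, 0.093) [-1.  -0.2]
scene (0.035, 0.096, 0.093) [ 0.4 -0.4]
scene (-0.085, 0.092, 0.093) [-0.2 -0.4]
scene (-0.09, -0.1, 0.004) [-0.4  0. ]
top (0.11, 0.1, 0.008) [-0.2  0.1]
top (0.11, -0.1, 0.008) [-0.3 -0.3]
top (0.035, 0.096, 0.093) [-0.3 -0.1]
top (-0.085, 0.096, 0.093) [-0.4 -0.1]
top bar in rack [[-0.0589, 0.0879], [-0.0574, -0.0861]]
scene bar in rack [[-0.0623, -0.0814], [-0.059, 0.0879]]
top [[ 0.55608702 -0.16866791  0.158     ]
 [ 0.5702952  -0.23747095  0.158     ]] [[ 0.56303683 -0.20283787  0.158     ]]
scene [[ 0.56986963 -0.23926234  0.156     ]
 [ 0.55528835 -0.16919082  0.156     ]]
```

```bash
cat > plan.py <<'E'
import sys
from h import *
from scipy.spatial.transform import Rotation as Ro
def Rt(yaw,tilt):
    # tool from plate frame yaw(deg), tilt back(deg): tool y=-plate x, tool x=-plate y, z=-plate z
    P=Ro.from_euler('ZY',[yaw,-tilt],degrees=True).as_matrix()
    return np.c_[-P[:,1],-P[:,0],-P[:,2]],P
def plan(pos,yaw,tilt):
    s=r.sense();R0=np.array(s["ee_rot"]);p=np.array(s["tcp_pos"])
    R,_=Rt(yaw,tilt)
    sh=R0.T@(np.array(pos)-p)/.3; rv=Ro.from_matrix(R0.T@R).as_rotvec(degrees=True)/180
    print('t',s["time_s"],'tcp',p.round(4),'d',(np.array(pos)-p).round(4),'F',np.array(s["wrist_force"]).round(2),'w',round(float(s["gripper_width"]),3),'q',np.array(s["joints"]).round(0))
    print('shift',sh.round(4).tolist(),'turn',rv.round(4).tolist())
if __name__=="__main__":
    a=[float(v) for v in sys.argv[1:]];plan(a[:3],a[3],a[4])
E
python3 plan.py .563 -.203 .30 11.7 0
```

```text
t 0.7 tcp [0.2575 0.5695 0.2396] d [ 0.3055 -0.7725  0.0604] F [-0.36  0.29 -0.41] w 1.002 q [ 80.  22.   0.  -0. -68. -15.]
shift [1.9889, 1.9264, -0.2016] turn [-0.0, 0.0, 0.2998]
```

```bash
python3 -m creep '[[0.45,0.1,0.1,-0.2,0,0,0.04],[0.45,0.2,0.2,-0.2,0,0,0.08],[0.45,0.3,0.3,-0.2,0,0,0.12],[0.45,0.4,0.4,-0.2,0,0,0.16],[0.45,0.5,0.5,-0.2,0,0,0.2]]'; python3 plan.py .563 -.203 .30 11.7 0
```

```text
time_s: 1.12
tcp_pos: [0.3238, 0.3932, 0.3001]
ee_rot: [[0.493, -0.87, 0.001], [-0.87, -0.493, 0.002], [-0.001, -0.002, -1.0]]
wrist_force: [1.2, -0.5, 0.3]
gripper_width: 0.707
t 1.1167 tcp [0.3238 0.3932 0.3001] d [ 2.392e-01 -5.962e-01 -1.000e-04] F [ 1.16 -0.48  0.29] w 0.707 q [ 69.   8. -10.   0. -72. -39.]
shift [2.122, 0.2864, -0.0029] turn [-0.0005, 0.0005, 0.0991]
```

```bash
python3 -m creep '[[0.45,0.13,0.02,0,0,0,0.03],[0.45,0.26,0.04,0,0,0,0.06],[0.45,0.39,0.06,0,0,0,0.099],[0.45,0.52,0.08,0,0,0,0.099],[0.45,0.65,0.1,0,0,0,0.099]]'; python3 plan.py .563 -.203 .30 11.7 0
```

```text
time_s: 1.53
tcp_pos: [0.394, 0.2069, 0.3003]
ee_rot: [[0.204, -0.979, 0.002], [-0.979, -0.204, 0.003], [-0.002, -0.002, -1.0]]
wrist_force: [1.0, -0.0, 0.3]
gripper_width: 0.458
t 1.5333 tcp [0.394  0.2069 0.3003] d [ 1.690e-01 -4.099e-01 -3.000e-04] F [ 1.03 -0.03  0.32] w 0.458 q [ 49.   2. -17.  -0. -71. -37.]
shift [1.4523, -0.2731, -0.002] turn [-0.0008, 0.0008, 0.0003]
```

```bash
python3 -m creep '[[0.45,0.14,0.01,0,0,0,0],[0.45,0.28,0.02,0,0,0,0],[0.45,0.42,0.03,0,0,0,0],[0.45,0.56,0.04,0,0,0,0],[0.45,0.7,0.05,0,0,0,0]]'; python3 plan.py .563 -.203 .30 11.7 0
```

```text
time_s: 1.95
tcp_pos: [0.4212, 0.0003, 0.3003]
ee_rot: [[0.204, -0.979, 0.003], [-0.979, -0.204, 0.003], [-0.003, -0.004, -1.0]]
wrist_force: [0.9, 0.3, -0.4]
gripper_width: 0.449
t 1.95 tcp [4.212e-01 3.000e-04 3.003e-01] d [ 0.1418 -0.2033 -0.0003] F [ 0.91  0.33 -0.39] w 0.449 q [ 22.  -1. -20.  -0. -71. -10.]
shift [0.7599, -0.3241, 0.0003] turn [-0.0013, 0.0008, 0.0005]
```

```bash
python3 -m creep '[[0.45,0.12,-0.05,0,0,0,0],[0.45,0.24,-0.1,0,0,0,0],[0.45,0.36,-0.15,0,0,0,0],[0.45,0.48,-0.2,0,0,0,0],[0.45,0.6,-0.255,0,0,0,0]]'; python3 -m creep '[[0.45,0.12,-0.05,0,0,0,0],[0.45,0.16,-0.07,0,0,0,0],[0.45,0.16,-0.07,0,0,0,0]]'; python3 plan.py .563 -.203 .20 11.7 0
```

```text
time_s: 2.37
tcp_pos: [0.5334, -0.1624, 0.3004]
ee_rot: [[0.204, -0.979, 0.004], [-0.979, -0.204, 0.003], [-0.003, -0.005, -1.0]]
wrist_force: [0.7, 1.4, 1.0]
gripper_width: 0.446
time_s: 2.62
tcp_pos: [0.5651, -0.2079, 0.2987]
ee_rot: [[0.2, -0.98, 0.002], [-0.98, -0.2, 0.003], [-0.003, -0.003, -1.0]]
wrist_force: [1.2, -0.7, 0.5]
gripper_width: 0.449
t 2.6167 tcp [ 0.5651 -0.2079  0.2987] d [-0.0021  0.0049 -0.0987] F [ 1.19 -0.69  0.53] w 0.449 q [ -5.  18.   3.  -0. -75.  16.]
shift [-0.0164, 0.0045, 0.329] turn [-0.0009, 0.0008, -0.0009]
```

```bash
python3 -m creep '[[0.45,-0.016,0.004,0.1,0,0,0],[0.45,-0.016,0.004,0.2,0,0,0],[0.45,-0.016,0.004,0.29,0,0,0],[0.45,-0.016,0.004,0.33,0,0,0],[0.45,-0.016,0.004,0.33,0,0,0]]'; python3 plan.py .563 -.203 .136 11.7 0
python3 - <<'E'
from h import *
a=r.capture("scene");b=r.capture("top")
cv2.imwrite('pics/e1.png',np.hstack([cv2.resize(a[150:250,160:260],(400,400),interpolation=2),cv2.resize(b[140:240,310:410],(400,400),interpolation=2)]))
E
```

```text
time_s: 3.03
tcp_pos: [0.5606, -0.2018, 0.1963]
ee_rot: [[0.2, -0.98, -0.005], [-0.98, -0.2, 0.005], [-0.006, 0.004, -1.0]]
wrist_force: [-0.3, -0.6, 0.2]
gripper_width: 0.451
t 3.0333 tcp [ 0.5606 -0.2018  0.1963] d [ 0.0024 -0.0012 -0.0603] F [-0.27 -0.64  0.21] w 0.451 q [ -4.  21.  -7.  -0. -62.  16.]
shift [0.0066, -0.0077, 0.2008] turn [0.0013, 0.0019, -0.0008]
```

View pics/e1.png

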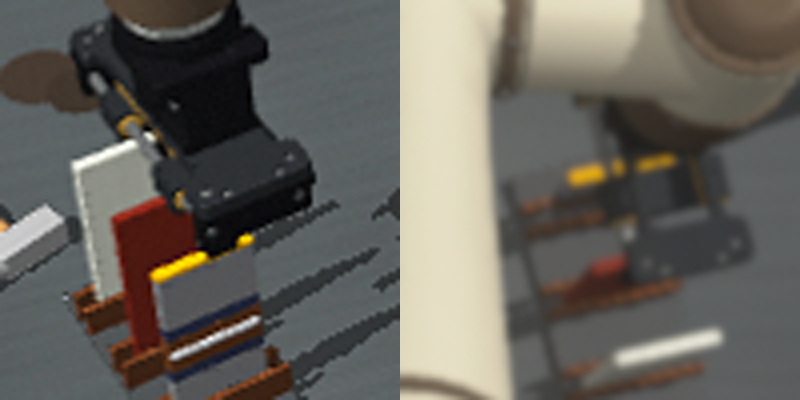

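```bash
python3 -m creep '[[0.45,0.006,-0.008,0.06,0.001,0.002,0],[0.45,0.006,-0.008,0.12,0.001,0.002,0],[0.45,0.006,-0.008,0.17,0.001,0.002,0],[0.45,0.006,-0.008,0.2,0.001,0.002,0],[0.45,0.006,-0.008,0.2,0.001,0.002,0]]'; python3 plan.py .563 -.203 .136 11.7 0
```

```text
time_s: 3.55
tcp_pos: [0.5657, -0.2035, 0.14]
ee_rot: [[0.201, -0.98, 0.006], [-0.98, -0.201, -0.003], [0.004, -0.005, -1.0]]
wrist_force: [0.5, 0.1, -0.2]
gripper_width: 0.447
t 3.55 tcp [ 0.5657 -0.2035  0.14  ] d [-0.0027  0.0005 -0.004 ] F [ 0.47  0.11 -0.16] w 0.447 q [ -4.  25. -11.   0. -54.  16.]
shift [-0.0035, 0.0087, 0.0132] turn [-0.0016, -0.0012, -0.0005]
```

```bash
python3 -m creep '[[0.45,-0.003,0.006,0.01,-0.001,-0.001,0],[0.45,-0.003,0.006,0.01,-0.001,-0.001,0],[0.2,-0.003,0.006,0.01,-0.001,-0.001,0],[0,-0.003,0.006,0.01,-0.001,-0.001,0],[0,-0.003,0.006,0.01,-0.001,-0.001,0]]'; python3 -m creep '[[0,0,0,0,0,0,0],[0,0,0,0,0,0,0],[0,0,0,0,0,0,0]]';python3 plan.py .563 -.203 .136 11.7 0
```

```text
time_s: 3.97
tcp_pos: [0.5642, -0.203, 0.1377]
ee_rot: [[0.201, -0.98, 0.003], [-0.98, -0.201, -0.0], [0.001, -0.003, -1.0]]
wrist_force: [0.0, -0.3, 0.4]
gripper_width: 0.306
time_s: 4.22
tcp_pos: [0.564, -0.2031, 0.1379]
ee_rot: [[0.201, -0.98, 0.003], [-0.98, -0.201, -0.001], [0.001, -0.003, -1.0]]
wrist_force: [-3.3, -0.3, 5.5]
gripper_width: 0.092
t 4.2167 tcp [ 0.564  -0.2031  0.1379] d [-0.001   0.0001 -0.0019] F [-3.28 -0.34  5.54] w 0.092 q [ -4.  25. -11.   0. -54.  16.]
shift [-0.0011, 0.0033, 0.0064] turn [-0.0009, -0.0004, -0.0005]
```

```bash
python3 -m creep '[[0,0,0,0,0,0,0],[0,0,0,-0.05,0,0,0],[0,0,0,-0.1,0,0,0],[0,0,0,-0.15,0,0,0],[0,0,0,-0.2,0,0,0]]'; python3 -m creep '[[0,0,0,-0.1,0,0,0],[0,0,0,-0.2,0,0,0],[0,0,0,-0.3,0,0,0],[0,0,0,-0.36,0,0,0],[0,0,0,-0.36,0,0,0]]';python3 plan.py .563 -.203 .30 11.7 0
```

```text
time_s: 4.63
tcp_pos: [0.5627, -0.2025, 0.1964]
ee_rot: [[0.201, -0.98, -0.001], [-0.98, -0.201, 0.001], [-0.001, 0.001, -1.0]]
wrist_force: [0.2, -0.8, -5.5]
gripper_width: 0.093
time_s: 5.05
tcp_pos: [0.5644, -0.203, 0.308]
ee_rot: [[0.201, -0.98, 0.007], [-0.98, -0.201, 0.0], [0.001, -0.007, -1.0]]
wrist_force: [0.6, -0.8, -5.6]
gripper_width: 0.087
t 5.05 tcp [ 0.5644 -0.203   0.308 ] d [-0.0014 -0.     -0.008 ] F [ 0.61 -0.77 -5.6 ] w 0.087 q [ -4.  17.   3.  -0. -76.  16.]
shift [-0.0009, 0.0046, 0.0266] turn [-0.0021, -0.0004, -0.0007]
```

```bash
cat > place.py <<'E'
import sys
from plan import *
q=np.array([0.51282,0.20313,0.98683])
def tgt(fx,fy,fz,tilt,L=.130,dy=0.0):
    R,P=Rt(q[2],tilt);a=np.radians(q[2]);c,s=np.cos(a),np.sin(a)
    f=np.array([q[0]+c*fx-s*fy,q[1]+s*fx+c*fy,fz])
    return f+L*P[:,2]-dy*P[:,1]
if __name__=="__main__":
    a=[float(v) for v in sys.argv[1:]]
    p=tgt(*a);plan(p,q[2],a[3])
    s=r.sense();P=np.array(s["ee_rot"]);T=np.array(s["tcp_pos"]);L=a[4] if len(a)>4 else .13
    dy=a[5] if len(a)>5 else 0.
    f=T+L*P[:,2]-dy*P[:,0];th=np.radians(q[2]);d=f[:2]-q[:2];c,sn=np.cos(th),np.sin(th)
    print('foot in rack',np.round([c*d[0]+sn*d[1],-sn*d[0]+c*d[1],f[2]],4),'tilt',np.degrees(np.arccos(-P[2,2])).round(2),'yawerr',np.degrees(np.arctan2(P[0,0],-P[1,0])).round(2)-q[2])
E
python3 place.py .03 0 .10 20
```

```text
t 5.05 tcp [ 0.5644 -0.203   0.308 ] d [-0.066   0.4059 -0.0858] F [ 0.61 -0.77 -5.6 ] w 0.087 q [ -4.  17.   3.  -0. -76.  16.]
shift [-1.3699, -0.0541, 0.2846] turn [0.1086, 0.01, 0.0583]
foot in rack [ 0.0454 -0.407   0.178 ] tilt 0.39 yawerr 10.58317
```

```bash
python3 -m creep '[[0,-0.06,0,0,0,0,0],[0,-0.18,0,0,0,0,0.01],[0,-0.31,-0.01,0,0,0,0.03],[0,-0.44,-0.015,0,0,0,0.045],[0,-0.57,-0.02,0,0,0,0.058]]'; python3 place.py .03 0 .15 20
```

```text
time_s: 5.47
tcp_pos: [0.5339, -0.0326, 0.3041]
ee_rot: [[0.016, -1.0, 0.001], [-1.0, -0.016, 0.001], [-0.001, -0.001, -1.0]]
wrist_force: [0.9, 0.6, -5.3]
gripper_width: 0.092
t 5.4667 tcp [ 0.5339 -0.0326  0.3041] d [-0.0355  0.2355 -0.032 ] F [ 0.85  0.64 -5.29] w 0.092 q [ 14.  11.  -6.  -0. -73. -13.]
shift [-0.7868, 0.1059, 0.1071] turn [0.1109, 0.0002, -0.0004]
foot in rack [ 0.0171 -0.236   0.1741] tilt 0.06 yawerr -0.06682999999999995
```

```bash
python3 -m creep '[[0,-0.13,0.02,0,0.01,0,0],[0,-0.26,0.04,0,0.03,0,0],[0,-0.39,0.06,0.02,0.05,0,0],[0,-0.52,0.08,0.05,0.07,0,0],[0,-0.65,0.09,0.08,0.09,0,0]]'; python3 place.py .03 0 .12 20
```

```text
time_s: 5.88
tcp_pos: [0.501, 0.1629, 0.2772]
ee_rot: [[0.016, -0.961, 0.277], [-1.0, -0.015, 0.005], [-0.001, -0.278, -0.961]]
wrist_force: [2.1, -1.0, -6.2]
gripper_width: 0.091
t 5.8833 tcp [0.501  0.1629 0.2772] d [-0.0027  0.04   -0.0351] F [ 2.07 -1.02 -6.19] w 0.091 q [ 41.   4. -25.  14. -50. -48.]
shift [-0.1333, 0.039, 0.1105] turn [0.0216, 0.0001, -0.0006]
foot in rack [ 0.0236 -0.04    0.1523] tilt 16.11 yawerr -0.09682999999999997
```

```bash
python3 -m creep '[[0,-0.1,0.03,0.08,0.02,0,0],[0,-0.133,0.039,0.11,0.0216,0,0],[0,-0.133,0.039,0.11,0.0216,0,0],[0,-0.133,0.039,0.11,0.0216,0,0]]'; python3 place.py .03 0 .05 20;python3 - <<'E'
from h import *
a=r.capture("scene");b=r.capture("top")
cv2.imwrite('pics/f1.png',np.hstack([cv2.resize(a[130:250,280:400],(400,400),interpolation=2),cv2.resize(b[150:250,170:270],(400,400),interpolation=2)]))
E
```

```text
time_s: 6.22
tcp_pos: [0.4964, 0.202, 0.2389]
ee_rot: [[0.017, -0.942, 0.336], [-1.0, -0.017, 0.002], [0.004, -0.336, -0.942]]
wrist_force: [-0.2, 0.3, -4.3]
gripper_width: 0.088
t 6.2167 tcp [0.4964 0.202  0.2389] d [ 0.002   0.0009 -0.0667] F [-0.17  0.28 -4.33] w 0.088 q [ 46.   5. -33.  22. -40. -60.]
shift [-0.0036, 0.0686, 0.2117] turn [0.0019, -0.0011, 0.0002]
foot in rack [ 0.0273 -0.0013  0.1165] tilt 19.66 yawerr -0.03683000000000003
```

View pics/f1.png

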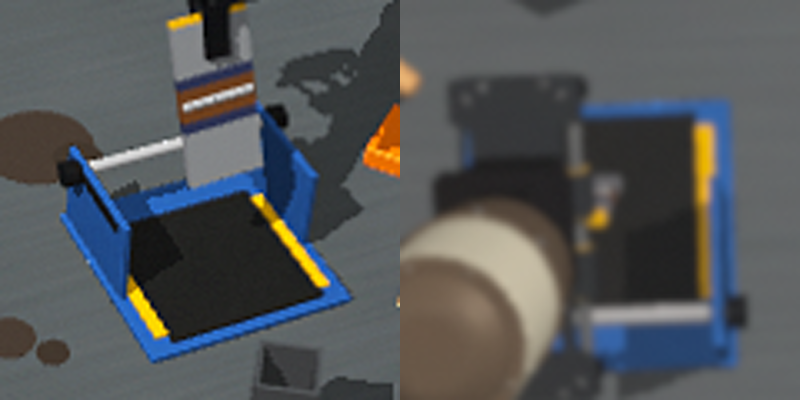

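```bash
python3 - <<'E'
from h import *
s=r.sense();T=np.array(s["tcp_pos"]);R=np.array(s["ee_rot"])
X=[T+R@[sx*.035,sy*.004,zz] for zz in(.13,-.02) for sx in(1,-1) for sy in(-1,1)]
uv=proj("scene",X);print(((uv-[280,130])/.3).round(0).tolist())
E
```

```text
[[188.0, 186.0], [184.0, 183.0], [260.0, 166.0], [256.0, 163.0], [172.0, 19.0], [168.0, 17.0], [248.0, 1.0], [243.0, -1.0]]
```

```bash
python3 -m creep '[[0,-0.004,0.02,0.08,0.002,-0.001,0],[0,-0.004,0.045,0.14,0.002,-0.001,0],[0,-0.004,0.069,0.2,0.002,-0.001,0],[0,-0.004,0.069,0.212,0.002,-0.001,0]]'; python3 place.py .0 0 .022 20
```

```text
time_s: 6.65
tcp_pos: [0.4998, 0.2008, 0.1723]
ee_rot: [[0.012, -0.939, 0.343], [-1.0, -0.011, 0.004], [0.0, -0.343, -0.939]]
wrist_force: [-1.5, -1.1, -6.6]
gripper_width: 0.089
t 6.65 tcp [0.4998 0.2008 0.1723] d [-0.0314  0.0015 -0.0281] F [-1.46 -1.12 -6.56] w 0.089 q [ 44.  10. -41.  30. -28. -69.]
shift [-0.0063, 0.1304, 0.0522] turn [-0.0002, -0.0006, -0.0015]
foot in rack [ 0.0315 -0.0023  0.0502] tilt 20.04 yawerr -0.29683000000000004
```

```bash
python3 -m creep '[[0,-0.006,0.03,0.013,0,0,-0.001],[0,-0.006,0.06,0.026,0,0,-0.0015],[0,-0.006,0.09,0.039,0,0,-0.0015],[0,-0.006,0.13,0.052,0,0,-0.0015],[0,-0.006,0.13,0.052,0,0,-0.0015]]'; python3 place.py -.018 0 .020 20
```

```text
time_s: 7.07
tcp_pos: [0.468, 0.2007, 0.1441]
ee_rot: [[0.015, -0.939, 0.342], [-1.0, -0.015, 0.002], [0.003, -0.342, -0.94]]
wrist_force: [-0.1, -1.4, -7.1]
gripper_width: 0.084
t 7.0667 tcp [0.468  0.2007 0.1441] d [-0.0177  0.0013 -0.002 ] F [-0.08 -1.38 -7.05] w 0.084 q [ 46.   9. -48.  39. -23. -80.]
shift [-0.0054, 0.0575, -0.014] turn [-0.0001, -0.0011, -0.0002]
foot in rack [-0.0003 -0.0021  0.022 ] tilt 20.02 yawerr -0.10682999999999998
```

```bash
python3 -m creep '[[0,-0.005,0.015,-0.006,0,0,0],[0,-0.005,0.03,-0.011,0,0,0],[0,-0.005,0.045,-0.016,0,0,0],[0,-0.005,0.053,-0.02,0,0,0],[0,-0.005,0.053,-0.02,0,0,0]]'; python3 place.py -.025 0 .020 20
```

```text
time_s: 7.48
tcp_pos: [0.4508, 0.202, 0.1448]
ee_rot: [[0.016, -0.939, 0.343], [-1.0, -0.016, 0.003], [0.003, -0.343, -0.939]]
wrist_force: [-0.0, 0.2, -6.0]
gripper_width: 0.091
t 7.4833 tcp [0.4508 0.202  0.1448] d [-0.0074 -0.0001 -0.0027] F [-0.02  0.19 -6.02] w 0.091 q [ 47.   8. -50.  40. -23. -82.]
shift [-0.0001, 0.0262, -0.0001] turn [-0.0003, -0.0009, -0.0002]
foot in rack [-0.0175 -0.0004  0.0227] tilt 20.05 yawerr -0.08682999999999996
```

```bash
python3 -m creep '[[0,0,0,0,0,0,0],[0,0,0,0,0,0,0]]'; python3 place.py -.025 0 .020 20
```

```text
time_s: 7.65
tcp_pos: [0.451, 0.2024, 0.1452]
ee_rot: [[0.016, -0.939, 0.343], [-1.0, -0.016, 0.004], [0.002, -0.343, -0.939]]
wrist_force: [-0.7, -0.6, -5.0]
gripper_width: 0.089
t 7.65 tcp [0.451  0.2024 0.1452] d [-0.0076 -0.0004 -0.0031] F [-0.67 -0.58 -4.99] w 0.089 q [ 47.   8. -50.  40. -23. -82.]
shift [0.0011, 0.0274, 0.0008] turn [-0.0005, -0.0007, -0.0002]
foot in rack [-0.0172  0.      0.0231] tilt 20.09 yawerr -0.06682999999999995
```

```bash
for i in 1; do :; done; python3 -m creep '[[0,0,0.005,-0.001,0,0,0],[0,0,0.01,-0.002,0,0,0],[0,0,0.015,-0.004,0,0,0],[0,0,0.019,-0.005,0,0,0]]'; python3 -m creep '[[0,0,0.003,-0.001,0,0,0],[0,0,0.005,-0.002,0,0,0]]';  python3 place.py -.025 0 .020 20
```

```text
time_s: 7.98
tcp_pos: [0.4449, 0.2022, 0.1445]
ee_rot: [[0.016, -0.939, 0.343], [-1.0, -0.016, 0.003], [0.002, -0.343, -0.939]]
wrist_force: [0.3, -0.1, -5.7]
gripper_width: 0.087
time_s: 8.15
tcp_pos: [0.4431, 0.2021, 0.1445]
ee_rot: [[0.016, -0.939, 0.343], [-1.0, -0.016, 0.003], [0.002, -0.343, -0.939]]
wrist_force: [0.3, 0.8, -5.4]
gripper_width: 0.087
t 8.15 tcp [0.4431 0.2021 0.1445] d [ 0.0003 -0.0001 -0.0024] F [ 0.27  0.83 -5.37] w 0.087 q [ 48.   7. -51.  41. -23. -84.]
shift [0.0005, 0.0019, 0.0077] turn [-0.0004, -0.0008, -0.0001]
foot in rack [-0.0251 -0.0002  0.0224] tilt 20.07 yawerr -0.06682999999999995
```

Foot at x=−25 mm in the rack frame and no contact yet; I'll continue in ~1.5 mm steps.

```bash
python3 -m creep '[[0,0,0.003,-0.001,0,0,0],[0,0,0.005,-0.002,0,0,0],[0,0,0.005,-0.002,0,0,0]]';  python3 place.py -.028 0 .022 20
```

```text
time_s: 8.4
tcp_pos: [0.4415, 0.2021, 0.1447]
ee_rot: [[0.016, -0.939, 0.343], [-1.0, -0.016, 0.003], [0.002, -0.343, -0.939]]
wrist_force: [-0.1, 0.9, -5.4]
gripper_width: 0.093
t 8.4 tcp [0.4415 0.2021 0.1447] d [-0.0012 -0.0003 -0.0006] F [-0.13  0.87 -5.36] w 0.093 q [ 48.   7. -51.  41. -23. -84.]
shift [0.0008, 0.0044, 0.0004] turn [-0.0005, -0.0008, -0.0001]
foot in rack [-0.0266 -0.0001  0.0226] tilt 20.09 yawerr -0.056829999999999936
```

```bash
python3 -m creep '[[0,0,0.003,-0.001,0,0,0],[0,0,0.005,-0.002,0,0,0],[0,0,0.005,-0.002,0,0,0]]';  python3 place.py -.028 0 .022 20
```

```text
time_s: 8.65
tcp_pos: [0.4407, 0.2025, 0.1455]
ee_rot: [[0.016, -0.939, 0.345], [-1.0, -0.016, 0.004], [0.002, -0.345, -0.939]]
wrist_force: [5.1, -0.9, -6.4]
gripper_width: 0.089
t 8.65 tcp [0.4407 0.2025 0.1455] d [-0.0004 -0.0006 -0.0014] F [ 5.05 -0.93 -6.39] w 0.089 q [ 48.   7. -52.  41. -23. -84.]
shift [0.0021, 0.0027, 0.0038] turn [-0.0009, -0.0007, -0.0001]
foot in rack [-0.0273  0.0003  0.0235] tilt 20.17 yawerr -0.056829999999999936
```

```bash
python3 -m creep '[[0,0,-0.006,0,0,0,0],[0,0,-0.006,0.01,0,0,0],[0,0,-0.006,0.018,0,0,0],[0,0,-0.006,0.024,0,0,0],[0,0,-0.006,0.024,0,0,0]]';  python3 place.py -.0235 0 .0134 20
```

```text
time_s: 9.07
tcp_pos: [0.4445, 0.202, 0.1385]
ee_rot: [[0.016, -0.939, 0.344], [-1.0, -0.016, 0.002], [0.003, -0.344, -0.939]]
wrist_force: [0.3, -0.5, -6.6]
gripper_width: 0.09
t 9.0667 tcp [0.4445 0.202  0.1385] d [ 0.0004 -0.     -0.0029] F [ 0.28 -0.47 -6.58] w 0.09 q [ 47.   8. -52.  43. -22. -86.]
shift [0.0, 0.0022, 0.0096] turn [-0.0005, -0.0011, -0.0]
foot in rack [-0.0237 -0.0004  0.0164] tilt 20.09 yawerr -0.06682999999999995
```

```bash
python3 -m creep '[[0,0,0,0.003,0,0,0],[0,0,0,0.006,0,0,0],[0,0,0,0.006,0,0,0]]';  python3 place.py -.0235 0 .0134 20
```

```text
time_s: 9.32
tcp_pos: [0.4451, 0.2019, 0.1367]
ee_rot: [[0.016, -0.939, 0.343], [-1.0, -0.016, 0.002], [0.003, -0.343, -0.939]]
wrist_force: [0.6, 0.3, -6.2]
gripper_width: 0.086
t 9.3167 tcp [0.4451 0.2019 0.1367] d [-0.0003  0.     -0.0011] F [ 0.55  0.28 -6.22] w 0.086 q [ 47.   8. -52.  44. -21. -86.]
shift [-0.0001, 0.0021, 0.0032] turn [-0.0005, -0.0011, 0.0001]
foot in rack [-0.023  -0.0005  0.0146] tilt 20.09 yawerr -0.056829999999999936
```

```bash
python3 -m creep '[[0,0,0,0.003,0,0,0],[0,0,0,0.005,0,0,0],[0,0,0,0.005,0,0,0]]';  python3 place.py -.0235 0 .0134 20
```

```text
time_s: 9.57
tcp_pos: [0.4463, 0.2028, 0.1362]
ee_rot: [[0.017, -0.938, 0.345], [-1.0, -0.017, 0.004], [0.002, -0.345, -0.939]]
wrist_force: [1.4, 0.4, -1.8]
gripper_width: 0.087
t 9.5667 tcp [0.4463 0.2028 0.1362] d [-0.0014 -0.0008 -0.0007] F [ 1.41  0.41 -1.75] w 0.087 q [ 47.   8. -52.  44. -21. -86.]
shift [0.0027, 0.0052, 0.0004] turn [-0.0011, -0.0005, 0.0002]
foot in rack [-0.0217  0.0006  0.0142] tilt 20.2 yawerr -0.006830000000000003
```

```bash
python3 -m creep '[[0,0.002,0,-0.004,-0.001,0,0],[0,0.002,0.004,-0.004,-0.001,0,0],[0,0.002,0.006,-0.004,-0.001,0,0],[0,0.002,0.006,-0.004,-0.001,0,0]]';  python3 place.py -.0235 0 .0134 20
```

```text
time_s: 9.9
tcp_pos: [0.4443, 0.2023, 0.1368]
ee_rot: [[0.017, -0.939, 0.342], [-1.0, -0.017, 0.004], [0.002, -0.342, -0.94]]
wrist_force: [3.0, -0.3, -5.1]
gripper_width: 0.088
t 9.9 tcp [0.4443 0.2023 0.1368] d [ 0.0006 -0.0003 -0.0012] F [ 3.01 -0.35 -5.14] w 0.088 q [ 47.   8. -52.  43. -21. -86.]
shift [0.001, -0.0004, 0.0044] turn [-0.0001, -0.0006, 0.0002]
foot in rack [-0.024   0.0001  0.0146] tilt 20.03 yawerr 0.003170000000000006
```

Bar touches again (3 N). Now slide down along the plate onto the mat.

```bash
python3 -m creep '[[0,0,0,0.003,0,0,0],[0,0,0,0.006,0,0,0],[0,0,0,0.006,0,0,0],[0,0,0,0.006,0,0,0]]';  python3 place.py -.0235 0 .0134 20
python3 - <<'E'
from h import *
a=r.capture("scene")
cv2.imwrite('pics/g1.png',cv2.resize(a[130:250,280:400],(600,600),interpolation=2))
E
```

```text
time_s: 10.23
tcp_pos: [0.4457, 0.2032, 0.136]
ee_rot: [[0.018, -0.939, 0.344], [-1.0, -0.017, 0.006], [0.0, -0.344, -0.939]]
wrist_force: [1.3, 0.2, -0.0]
gripper_width: 0.092
t 10.2333 tcp [0.4457 0.2032 0.136 ] d [-0.0008 -0.0012 -0.0005] F [ 1.32  0.19 -0.02] w 0.092 q [ 47.   8. -52.  44. -21. -86.]
shift [0.004, 0.0031, 0.0005] turn [-0.0008, -0.0, 0.0004]
foot in rack [-0.0224  0.0012  0.014 ] tilt 20.14 yawerr 0.06317000000000006
```

View pics/g1.png

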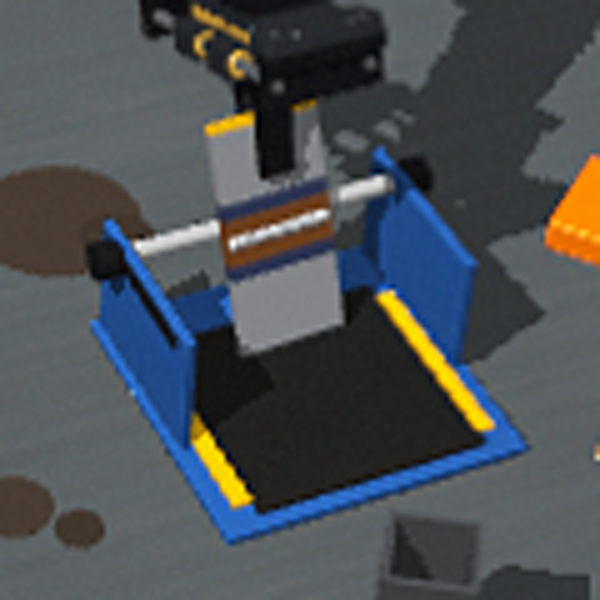

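```bash
python3 -m creep '[[0,0,0.003,0,0.001,0,0],[0,0,0.005,0,0.002,0,0],[0,0,0.005,0,0.002,0,0]]';  python3 place.py -.0235 0 .0134 20
```

```text
time_s: 10.53
tcp_pos: [0.4444, 0.2032, 0.1357]
ee_rot: [[0.019, -0.936, 0.351], [-1.0, -0.018, 0.006], [0.0, -0.351, -0.936]]
wrist_force: [2.2, 1.2, -0.5]
gripper_width: 0.092
t 10.5333 tcp [0.4444 0.2032 0.1357] d [ 0.0005 -0.0012 -0.0001] F [ 2.16  1.16 -0.46] w 0.092 q [ 46.   8. -53.  47. -20. -88.]
shift [0.0041, -0.0013, 0.0008] turn [-0.0029, 0.0, 0.0005]
foot in rack [-0.0228  0.0012  0.0139] tilt 20.53 yawerr 0.09317000000000009
```

```bash
python3 -m creep '[[0.2,0,0,0,0,0,0],[0.3,0,0,0,0,0,0],[0.35,0,0,0,0,0,0],[0.4,0,0,0,0,0,0],[0.4,0,0,0,0,0,0]]';  python3 place.py -.0235 0 .0134 20
python3 - <<'E'
from h import *
a=r.capture("scene")
cv2.imwrite('pics/g2.png',cv2.resize(a[130:250,280:400],(600,600),interpolation=2))
E
```

```text
time_s: 10.95
tcp_pos: [0.4443, 0.2032, 0.1356]
ee_rot: [[0.019, -0.936, 0.351], [-1.0, -0.018, 0.006], [0.0, -0.351, -0.937]]
wrist_force: [0.7, 0.8, -0.6]
gripper_width: 0.355
t 10.95 tcp [0.4443 0.2032 0.1356] d [ 0.0005 -0.0013 -0.0001] F [ 0.66  0.77 -0.63] w 0.355 q [ 46.   8. -53.  47. -20. -88.]
shift [0.0043, -0.0015, 0.0008] turn [-0.0029, 0.0001, 0.0005]
foot in rack [-0.0229  0.0013  0.0139] tilt 20.53 yawerr 0.09317000000000009
```

View pics/g2.png

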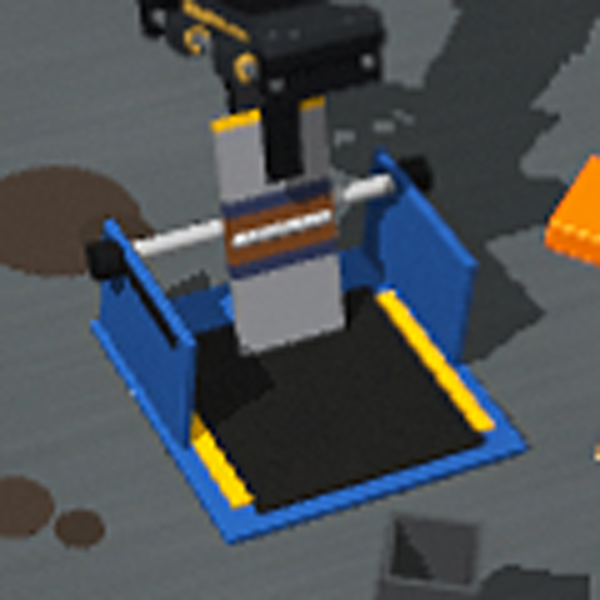

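```bash
python3 -m creep '[[0.4,0,0,-0.02,0,0,0],[0.4,0,0,-0.06,0,0,0],[0.4,0,0,-0.11,0,0,0],[0.4,0,0,-0.17,0,0,0],[0.4,0,0,-0.23,0,0,0]]';  python3 place.py -.0235 0 .0134 20
```

```text
time_s: 11.42
tcp_pos: [0.4196, 0.2027, 0.2005]
ee_rot: [[0.019, -0.937, 0.349], [-1.0, -0.018, 0.006], [0.001, -0.35, -0.937]]
wrist_force: [0.3, 1.6, -0.7]
gripper_width: 0.401
t 11.4167 tcp [0.4196 0.2027 0.2005] d [ 0.0253 -0.0007 -0.065 ] F [ 0.32  1.57 -0.67] w 0.401 q [ 54.   0. -47.  30. -34. -76.]
shift [0.0039, -0.0032, 0.2324] turn [-0.0025, -0.0001, 0.0005]
foot in rack [-0.0478  0.0011  0.0787] tilt 20.46 yawerr 0.08317000000000008
```

```bash
python3 -m creep '[[0.4,0,0,-0.1,0,0,0],[0.4,0,0,-0.2,0,0,0],[0.4,0,0,-0.25,0,0,0],[0.4,0,0,-0.25,0,0,0]]';  python3 - <<'E'
from h import *
from fit import W,q
from scipy.spatial.transform import Rotation as Ro
a=r.capture("scene");b=r.capture("top")
cv2.imwrite('pics/h1.png',np.hstack([cv2.resize(a[130:250,280:400],(400,400),interpolation=2),cv2.resize(b[150:250,170:270],(400,400),interpolation=2)]))
cv2.imwrite('pics/h2.png',a)
for th in(19,20,21,22):
  for fx in(-.0235,):
    t=np.radians(th);c,s=np.cos(t),np.sin(t)
    P=[[fx-s*z+c*.004,y,.0134+c*z+s*.004] for z in(0,.15) for y in(-.035,.035)]
    print(th,((proj("scene",W(q,P))-[280,130])/.3).round(0).tolist())
E
```

```text
time_s: 11.75
tcp_pos: [0.3937, 0.204, 0.2748]
ee_rot: [[0.021, -0.935, 0.354], [-1.0, -0.017, 0.013], [-0.006, -0.354, -0.935]]
wrist_force: [-1.0, -0.3, 0.5]
gripper_width: 0.398
[0.51281685 0.20313086] 0.9868346914832419
scene (0.11, -0.1, 0) [-0.7  0.9]
scene (0.11, 0.1, 0) [-0.4  0.9]
scene (0.1, -0.075, 0.012) [ 0.3 -0.4]
scene (0.1, 0.075, 0.012) [-0.4  0.4]
scene (0.035, -0.088, 0.093) [ 1.  -0.6]
scene (-0.085, -0.096, 0.093) [-1.  -0.2]
scene (0.035, 0.096, 0.093) [ 0.4 -0.4]
scene (-0.085, 0.092, 0.093) [-0.2 -0.4]
scene (-0.09, -0.1, 0.004) [-0.4  0. ]
top (0.11, 0.1, 0.008) [-0.2  0.1]
top (0.11, -0.1, 0.008) [-0.3 -0.3]
top (0.035, 0.096, 0.093) [-0.3 -0.1]
top (-0.085, 0.096, 0.093) [-0.4 -0.1]
top bar in rack [[-0.0589, 0.0879], [-0.0574, -0.0861]]
scene bar in rack [[-0.0623, -0.0814], [-0.059, 0.0879]]
top [[ 0.55608702 -0.16866791  0.158     ]
 [ 0.5702952  -0.23747095  0.158     ]] [[ 0.56303683 -0.20283787  0.158     ]]
scene [[ 0.56986963 -0.23926234  0.156     ]
 [ 0.55528835 -0.16919082  0.156     ]]
19 [[154.0, 236.0], [222.0, 217.0], [139.0, 84.0], [210.0, 66.0]]
20 [[154.0, 236.0], [222.0, 217.0], [138.0, 83.0], [209.0, 65.0]]
21 [[154.0, 236.0], [222.0, 217.0], [137.0, 82.0], [207.0, 64.0]]
22 [[154.0, 236.0], [222.0, 216.0], [136.0, 81.0], [206.0, 64.0]]
```

View pics/h1.png

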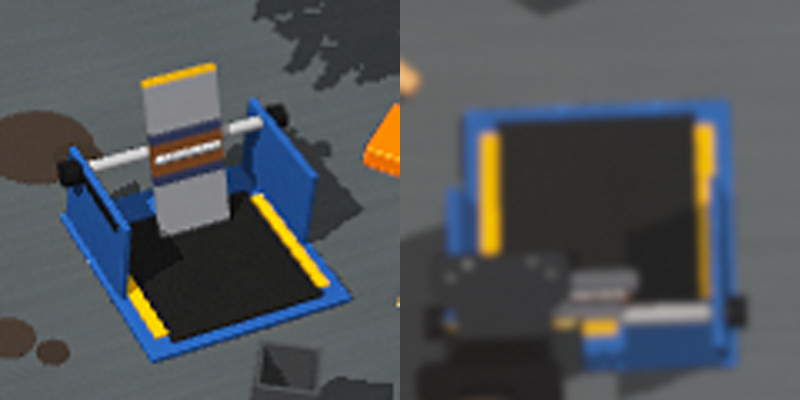

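View pics/h2.png

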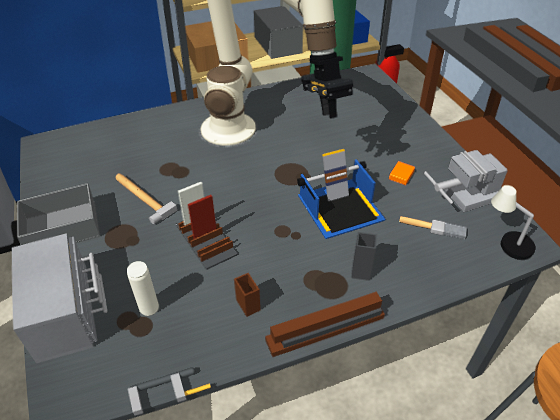

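```bash
python3 - <<'E'
from h import *
a=cv2.imread('pics/h2.png')
cv2.imwrite('pics/i1.png',cv2.resize(a[140:210,310:360],(500,700),interpolation=2)[:600])
a=cv2.resize(a[145:205,310:370],(600,600),interpolation=2);cv2.imwrite('pics/i1.png',a)
E
```

```text
(no output)
```

View pics/i1.png

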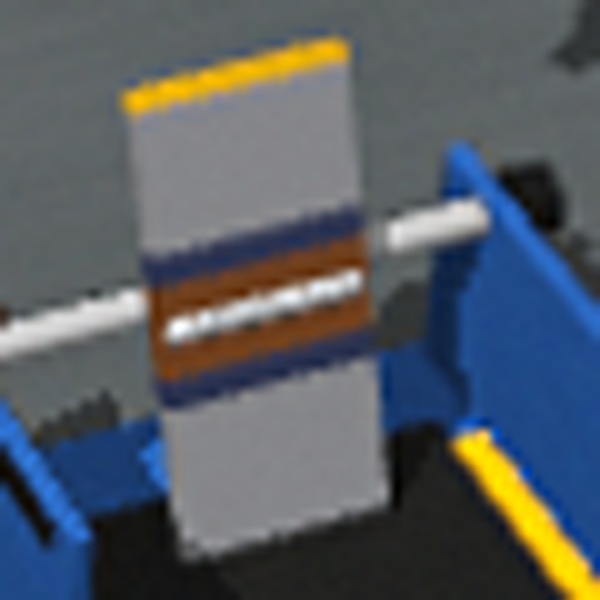

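```bash
python3 - <<'E' | tail -4
from fit import *
q=np.array(q)
obs=np.array([[182,560],[392,505],[122,96],[350,40]])/10+[310-.45,145-.45]
def pred(v):
    x,y,yw,t=v;c,s=np.cos(t),np.sin(t);M=np.array([[np.cos(yw),-np.sin(yw),0],[np.sin(yw),np.cos(yw),0],[0,0,1]])
    L=[(.004,-.035,0),(.004,.035,0),(-.004,-.035,.15),(-.004,.035,.15)]
    P=np.array([[c*a-s*z,b,s*a+c*z] for a,b,z in L])@M.T+[x,y,.012+.004*s]
    return proj("scene",W(q,P))
o=least_squares(lambda v:(pred(v)-obs).ravel(),[-.023,0,0,.35])
print('foot',o.x[:2].round(4),'yaw,tilt',np.degrees(o.x[2:]).round(2),(pred(o.x)-obs).round(2).tolist())
# tilt implied by bar at -.0598
from scipy.optimize import brentq
for xf in(-.027,-.0235,-.021,o.x[0]):
    print(xf,np.degrees(brentq(lambda t:(-.0598-xf)*np.cos(t)+(.084-.012-.004*np.sin(t))*np.sin(t)+.01,0,.8)))
E
```

```text
-0.027 17.494584544636044
-0.0235 19.965477298052896
-0.021 21.682064072782005
-0.02132169605620691 21.46351111095703
```

```bash
python3 - <<'E' | tail -2
from fit import *
from h import r
import cv2
b=r.capture("scene");a=cv2.imread('pics/h2.png');d=cv2.absdiff(a,b)[145:205,310:370];print('diff plate region',d.max(),d.mean())
obs=np.array([[182,560],[392,505],[122,96],[350,40]])/10+[310-.45,145-.45]
def pred(v):
    x,y,yw,t=v;c,s=np.cos(t),np.sin(t);M=np.array([[np.cos(yw),-np.sin(yw),0],[np.sin(yw),np.cos(yw),0],[0,0,1]])
    L=[(.004,-.035,0),(.004,.035,0),(-.004,-.035,.15),(-.004,.035,.15)]
    P=np.array([[c*a-s*z,b,s*a+c*z] for a,b,z in L])@M.T+[x,y,.012+.004*s]
    return proj("scene",W(q,P))
o=least_squares(lambda v:(pred(v)-obs).ravel(),[-.023,0,0,.35])
print('foot',o.x[:2].round(4),'yaw,tilt',np.degrees(o.x[2:]).round(2),(pred(o.x)-obs).round(2).tolist())
E
```

```text
diff plate region 42 1.190462962962963
foot [-0.0213  0.0054] yaw,tilt [-1.83 20.42] [[0.13, 0.01], [-0.27, 0.16], [0.78, -0.4], [-0.66, 0.28]]
```

```bash
python3 -m creep '[[0.4,0,0,-0.05,0,0,0],[0.4,0,0,-0.05,0,0,0],[0.4,0,0,-0.05,0,0,0]]'; python3 - <<'E'
from station import r
print(r.finish_job())
E
```

```text
time_s: 12.15
tcp_pos: [0.3878, 0.2016, 0.283]
ee_rot: [[0.018, -0.937, 0.348], [-1.0, -0.018, 0.004], [0.002, -0.348, -0.938]]
wrist_force: [-0.4, 0.3, -0.6]
gripper_width: 0.4
the job is handed in; nothing more can be done
None
```

The welded plate is leaning on the rack with its foot on the mat and its back at the bar, bead face up and out. I handed the job in at about 12 s of robot time, and no verdict was reported.

I lifted the plate from the +x slot and felt for the bar, which touched at about 5 N roughly 60 mm to -x of the rack's origin. The mat carried the plate's full weight before I opened the fingers.

**Last checks (camera fit after letting go):**

| Check | Measured | Allowed |
|---|---|---|
| Tilt back | 20.4° | 16.5–23.5° |
| Square to the bar | 1.8° off | 8° |
| Midway along the bar | about 5 mm off | 25 mm |

- **Tilt disagreement:** the foot position combined with the felt bar position gives 21.5° instead of 20.4°. Both are within tolerance.
- **Sideways shift:** the arm readings put the foot about 1 mm off midway while the plate was held. The plate shifted a few millimetres sideways during release, which accounts for most of the 5 mm.
- **Still and clear:** the plate did not visibly move between two pictures taken after release, and the gripper was well clear of it.
- **Everything else:** the other plates and loose items look unmoved in the picture. I judged that by eye and did not measure it.

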